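# Two cells set out, then reset the bedside clock with the stylus

## Task

The bedside clock lies on its face: first stand exactly two of the four battery cells upright in the wooden tray, leaving the other two in their cardboard caddy. Then take the stylus from its stand and with its tip gently press the clock's reset button (in the round recess nearer the two ball feet, not the square one) fully home for a moment. Hang the stylus back in its stand, without disturbing the clock or the other things.

Things in the scene. Friction and masses are not known exactly. Their poses are not given: they have to be found in the camera images.
- clock: round black alarm clock lying face down, 120 mm diameter, 0.7 kg, loose. Origin: centre of its underside; z up; +x points to the two ball feet on its rim. On the 40 mm high case sits a grey 60 x 60 mm movement box, top at 56 mm, with two 14 mm recesses: round (reset) at x +17, y 0 mm and square (alarm) at x -17, y 0 mm, each with a small white button 5 mm below the box top
- reset_top (a point): centre of the top of the reset button, a round cap 9 mm diameter in the round recess (14 mm diameter), 5 mm below the recess's mouth at rest (51 mm above the table), 10 mm below it when pressed home
- reset (a joint): travel of the reset button: 0 up, 0.005 m pressed fully home; it springs back; starts to move at about 1.5 N, home takes about 4 N
- alarm (a joint): travel of the alarm button, a square cap 9 mm wide in the square recess, not to be pressed: 0 up, 0.005 m home
- stylus: aluminium stylus hanging upright in its stand, 105 mm long, 60 g. Origin: centre of its tip; z up along it. Shaft 0 to 55 mm: 5 mm diameter for the first 14 mm, widening to 8 mm; round shoulder 26 mm diameter from 55 to 60 mm, resting on the stand's top; square handle 16 x 16 mm from 60 to 105 mm, flats facing along x and y
- stand: fixed light wooden block 62 x 62 mm, 70 mm tall, with one upright hole in the middle of its top, 17 mm diameter and 62 mm deep; the shoulder of the stylus rests on the top, so that its tip hangs 15 mm above the table. Origin: centre of its underside, z up
- tray: fixed dark wooden tray, 132 (x) x 100 (y) x 17 mm outside, walls and floor 5 mm; empty at the start. Origin: centre of its underside
- cell0: C-size battery cell standing upright: dark steel cylinder 26 mm diameter, 47 mm tall, plus a nub 9 mm diameter, 3 mm tall on top; 65 g; origin: centre of its underside, z up. One of four alike, at least 26 mm apart in a fixed cardboard caddy 140 x 130 x 17 mm outside with 5 mm floor and walls
- cell1: C-size battery cell standing upright: dark steel cylinder 26 mm diameter, 47 mm tall, plus a nub 9 mm diameter, 3 mm tall on top; 65 g; origin: centre of its underside, z up. One of four alike, at least 26 mm apart in a fixed cardboard caddy 140 x 130 x 17 mm outside with 5 mm floor and walls
- cell2: C-size battery cell standing upright: dark steel cylinder 26 mm diameter, 47 mm tall, plus a nub 9 mm diameter, 3 mm tall on top; 65 g; origin: centre of its underside, z up. One of four alike, at least 26 mm apart in a fixed cardboard caddy 140 x 130 x 17 mm outside with 5 mm floor and walls
- cell3: C-size battery cell standing upright: dark steel cylinder 26 mm diameter, 47 mm tall, plus a nub 9 mm diameter, 3 mm tall on top; 65 g; origin: centre of its underside, z up. One of four alike, at least 26 mm apart in a fixed cardboard caddy 140 x 130 x 17 mm outside with 5 mm floor and walls
- slab: bystander: upright grey stone slab, 190 (x) x 25 (y) x 85 mm tall, 1 kg, between the work places; origin: centre of its underside
- plant: bystander: leafy plant in a square white pot 75 mm wide, 75 mm tall; the leaves reach 45 mm from its axis and 210 mm up; origin: centre of its underside
- mug: bystander: white mug, 76 mm diameter, 85 mm tall, handle at its +y; origin: centre of its underside

How it is judged:
On the way, in this order (a step that is already met when the one before it is completed fails the run):
1. exactly two cells stand upright on the tray's floor, let go, and the other two are within 15 mm of where they stood in the caddy (((horizontal distance between each of cell0, cell1 and tray below 0.058 m and distance of each of cell2, cell3 from where it was at the start of the episode below 0.015 m) or (horizontal distance between each of cell0, cell2 and tray below 0.058 m and distance of each of cell1, cell3 from where it was at the start of the episode below 0.015 m) or (horizontal distance between each of cell0, cell3 and tray below 0.058 m and distance of each of cell1, cell2 from where it was at the start of the episode below 0.015 m) or (horizontal distance between each of cell1, cell2 and tray below 0.058 m and distance of each of cell0, cell3 from where it was at the start of the episode below 0.015 m) or (horizontal distance between each of cell1, cell3 and tray below 0.058 m and distance of each of cell0, cell2 from where it was at the start of the episode below 0.015 m) or (horizontal distance between each of cell2, cell3 and tray below 0.058 m and distance of each of cell0, cell1 from where it was at the start of the episode below 0.015 m)) and height (world z) of each of cell0, cell1, cell2, cell3 below 0.01 m and angle between each of cell0, cell1, cell2, cell3's own z axis and vertical below 0.15 rad and linear speed of each of cell0, cell1, cell2, cell3 below 0.02 m/s and contact force between the fingers and cell0 below 0.1 N and contact force between the fingers and cell1 below 0.1 N and contact force between the fingers and cell2 below 0.1 N and contact force between the fingers and cell3 below 0.1 N), for 0.2 s.
2. the reset button is pressed fully home (at least 4.2 of its 5 mm) by the stylus held in the fingers, for 0.2 s (value of joint reset above 0.0042 m and contact force between stylus and clock above 1 N and contact force between the fingers and stylus above 1 N), for 0.2 s.
At the end, for the whole second after the job is handed in: Exactly two cells stand upright (within 8 degrees) on the tray floor, released; the other two are within 15 mm of their start; the reset button is up; the stylus hangs upright in its stand, shoulder down on the top and within 7 mm of the hole centre, released; all at rest (all of step 1 and horizontal distance between stylus and stand below 0.007 m and z of stylus in the frame of stand below 0.02 m and angle between stylus's own z axis and vertical below 0.08 rad and contact force between the fingers and stylus below 0.1 N and linear speed of stylus below 0.02 m/s and value of joint reset below 0.001 m); the robot touches nothing.
It fails at once if the alarm button in the square recess is pressed (more than 2 mm) (value of joint alarm above 0.002 m).
It fails at once if the stylus pushes on the clock with more than 20 N (contact force between stylus and clock above 20 N).
It fails at once if the clock is shifted by more than 15 mm or tipped (distance of clock from where it was at the start of the episode above 0.015 m or angle between clock's own z axis and vertical above 0.15 rad).
It fails at once if the slab, plant or mug is moved by more than 20 mm or tipped (distance of any of slab, plant, mug from where it was at the start of the episode above 0.02 m or angle between any of slab, plant, mug's own z axis and vertical above 0.2 rad).
It also fails if it takes over 72 s, if anything falls off the work surface, if the arm or the gripper's body presses on something with over 40 N, if the wrist force passes 120 N, or if a joint passes its speed limit or range.

## Robot

A 6-joint arm with a two-finger parallel gripper is mounted at the origin on the work surface. World frame = base frame: x ahead of the robot, y to its left, z up, the work surface at z = 0. Lengths are in m, angles in rad, forces in N, time in s.
With the tool pointing down it reaches from about 0.35 to 0.775 m from the base axis. Payload 5.5 kg.
Tool frame: the origin (TCP) lies at the very end of the fingers, on their centre line; the grasp point (between the pads) lies 19 mm behind it; z points along the fingers, y is the direction in which the jaws open and shut (so a half turn about z gives the same grasp; the last joint's range is limited). The gripper opens to 85 mm and grips with 20 to 120 N. Pads are 22 mm wide; open, the fingers measure 114 mm over their backs; the gripper's body (76 mm by 85 mm) begins 54 mm behind the grasp point. The pads swing forward as they close: fully open they stand 13 mm farther back than shut.
Start: joints at [-0.14, 0.313, 0.046, 1.304, 0, 1.431], TCP at [0.575, -0, 0.231] pointing down, gripper open.
Joint ranges: [-2.76, 2.76], [-0.86, 1.69], [-1.03, 1.26], [-2.2, 2.34], [-1.47, 1.5], [-3.14, 3.14]. Speed limits (rad/s): [2.57, 2.57, 3.14, 3.14, 3.14, 3.14].

## Interface

Orientations are given as a unit quaternion [w, x, y, z].
In Python, from workcell import get_state, imaging, env, spotter gives the robot as it stands.
- The arm moves only by the tool play_rows, never from a script. Its argument "moves" is a list of rows, each an object with "claw": the finger opening in cm, from 0 to 8.54; "delta_pos": the shift along the tool's x, y, z in cm, a list of three; "twist": the turn about the tool's z in degrees. A call has 1 to 12 rows; each row is the pose to reach, as a shift and turn from the pose commanded when the call began, along the tool's axes at that moment; what a row does not reach only later rows make up. A row lasts 1/8 s, in which the tool goes at most 62.5 mm and 10.7 degrees, less where a joint would pass 70% of its speed; a pose out of reach is approached as far as the arm can. A call with a gripper value outside its range is refused whole. The fingers move at their own pace and stop on an object; "force" is the grip in N (left out, the last holds). Time passes only in rows, so rows that repeat a pose let the fingers close. It gives the time, the measured TCP pose, the force and the opening at its end, in the units of the state.
- get_state(): the state, without advancing time (a new reading comes with each control period).
- imaging.read_camera(name): name is "scene" or "side" or "wrist"; returns the picture (384x512x3 uint8, red, green, blue); there is no depth.
- imaging.camera_info(name): a dict with "fx", "fy", "cx", "cy" (pixels), "k1" (the pictures are not rectified: a ray, as slopes to the right and down, at radius r is drawn at 1 + k1 r^2 times it, then the intrinsics apply), "world_to_cam" (4x4, takes a point from world to camera coordinates). Camera axes: x right, y down, z forward; pixel columns grow to the right and rows downward; lengths in m; the calibration is good to about 2 mm. A picture is of the moment at which its call begins: read the wrist's pose just before it. camera_info takes no time and is no camera call; for the wrist camera it gives the pose at the moment of the call.
- env.hand_in(): hands the job in, once; it reports no verdict.
Trained networks look in the newest picture that a camera, given by its name, has taken for a name from the list of things; names that differ only in an ending like _2 or _b are one class to them, and where a whole thing is asked for, a point or a joint stands for the part that bears it (a point fixed in the world has none). Each returns a list of dicts, best first, with "conf" (0 to 1); they miss things now and then, are a little off and sometimes report something else, mostly with a low value. They report only what shows in the picture. A call takes as long as a camera call.
- spotter.spot_in(camera, query): "extent" ([left, top, right, bottom] in pixels, round what is visible of it).
The state is a dict: "clock": time; "joint_pos": joint angles; "qvel": joint speeds; "tau": joint torques, N m; "tcp_pos": TCP position; "orientation": TCP orientation; "wrist_force": force on the tool from outside, world axes, zero at the start; "ft_torque": the same for the moment, N m; "finger_gap": finger opening in m.
Only numpy, scipy, OpenCV 4.12 (cv2) and the standard library are available. Lean on these libraries where they do the work, as an engineer would, in place of code of your own. Each camera call takes 0.05 s, during which the arm holds its last target. There are 200 camera calls.

## Working session

There is one attempt and no reset: what is moved stays moved. The work goes in short steps, Python scripts to look and compute and a tool call to move; the robot and the scene stay as the last step left them, time stands still between calls to the robot, and variables do not carry over. Pictures are saved under pics/ and viewed, about 8 in all and at most 12, crops included, and the job is handed in when it is done.

Besides the shell and the picture viewer there is one more tool, called after "Call:" by a JSON object that holds its "name" and its "arguments", one argument or row to a line. play_rows: Moves the arm, as the interface text tells. Its arguments: {"type":"object","properties":{"moves":{"type":"array"},"force":{"type":"number"}},"required":["moves"]}

```bash
mkdir -p pics
cat > h.py <<'E'
import numpy as np, cv2
from workcell import get_state, imaging, env, spotter
def snap(cam,name=None):
    info=imaging.camera_info(cam); im=imaging.read_camera(cam)
    if name: cv2.imwrite(f'pics/{name}.png',im[:,:,::-1])
    return im,info
def ray(info,u,v):
    x,y=(u-info['cx'])/info['fx'],(v-info['cy'])/info['fy']
    k=info['k1'];a,b=x,y
    for _ in range(30):
        s=1+k*(a*a+b*b); a,b=x/s,y/s
    T=np.linalg.inv(np.array(info['world_to_cam']))
    d=T[:3,:3]@np.array([a,b,1]); return T[:3,3],d
def at_z(info,u,v,z):
    o,d=ray(info,u,v); return o+d*(z-o[2])/d[2]
def proj(info,p):
    c=(np.array(info['world_to_cam'])@np.append(p,1))[:3]; a,b=c[:2]/c[2]
    s=1+info['k1']*(a*a+b*b); return np.array([a*s*info['fx']+info['cx'],b*s*info['fy']+info['cy']])
def toolmove(target):
    s=get_state(); w,x,y,z=s['orientation']
    from scipy.spatial.transform import Rotation as R
    return R.from_quat([x,y,z,w]).as_matrix().T@(np.array(target)-s['tcp_pos'])*100
E
python3 - <<'E'
from h import *
s=get_state();print({k:np.round(v,3).tolist() for k,v in s.items()})
ims=[]
for c in ['scene','side','wrist']:
    im,i=snap(c);ims.append(im)
    T=np.linalg.inv(np.array(i['world_to_cam']));print(c,i['fx'],i['cx'],i['k1'],T.round(3).tolist())
    for q in ['clock','stylus','stand','tray','cell0','slab','plant','mug','reset_top']:
        try:
            for r in spotter.spot_in(c,q)[:5]: print(c,q,round(r['conf'],2),np.round(r['extent'],0).tolist())
        except Exception as e: print(c,q,e)
cv2.imwrite('pics/a.png',ims[0][:,:,::-1]); cv2.imwrite('pics/b.png',ims[1][:,:,::-1]); cv2.imwrite('pics/c.png',ims[2][:,:,::-1])
E
```

```text
{'clock': 0.0, 'joint_pos': [-0.14, 0.314, 0.045, 1.304, 0.0, 1.431], 'qvel': [0.0, 0.0, -0.001, -0.0, -0.0, 0.0], 'tau': [-0.003, -48.063, 29.853, 0.02, -0.0, -0.0], 'tcp_pos': [0.574, 0.0, 0.23], 'orientation': [-0.001, 0.707, 0.707, -0.001], 'wrist_force': [-0.268, -0.028, -0.003], 'ft_torque': [-0.003, -0.018, -0.028], 'finger_gap': 0.086}
scene 401.6187211043368 249.86507300617907 -0.03200263374179494 [[-0.456, 0.636, -0.623, 1.207], [0.89, 0.312, -0.333, 0.334], [-0.017, -0.706, -0.708, 0.779], [0.0, 0.0, 0.0, 1.0]]
scene clock 0.75 [366.0, 203.0, 418.0, 246.0]
scene clock 0.21 [232.0, 164.0, 273.0, 233.0]
scene stylus 0.49 [299.0, 191.0, 312.0, 209.0]
scene stand 0.55 [289.0, 198.0, 325.0, 238.0]
scene stand 0.46 [176.0, 134.0, 185.0, 153.0]
scene tray 0.63 [180.0, 170.0, 238.0, 218.0]
scene cell0 0.59 [173.0, 146.0, 185.0, 167.0]
scene cell0 0.53 [174.0, 133.0, 184.0, 149.0]
scene cell0 0.48 [150.0, 148.0, 161.0, 163.0]
scene slab 0.75 [232.0, 163.0, 272.0, 234.0]
scene plant 0.91 [160.0, 184.0, 205.0, 274.0]
scene mug 0.61 [272.0, 134.0, 301.0, 172.0]
side 432.62171443592104
[... 527 characters left out ...]
l0 0.66 [230.0, 277.0, 243.0, 301.0]
side cell0 0.63 [206.0, 295.0, 219.0, 313.0]
side slab 0.66 [207.0, 181.0, 276.0, 217.0]
side plant 0.83 [306.0, 152.0, 347.0, 232.0]
side plant 0.28 [250.0, 298.0, 259.0, 318.0]
side mug 0.87 [146.0, 188.0, 186.0, 227.0]
wrist 275.1212318928463 259.4768584447556 -0.023893452610338296 [[1.0, 0.0, 0.001, 0.575], [0.001, -0.964, -0.266, 0.067], [0.001, 0.266, -0.964, 0.374], [0.0, 0.0, 0.0, 1.0]]
wrist stylus 0.63 [240.0, 13.0, 268.0, 56.0]
wrist stand 0.8 [220.0, 3.0, 284.0, 83.0]
wrist tray 0.71 [215.0, 222.0, 305.0, 292.0]
wrist slab 0.95 [165.0, 157.0, 340.0, 193.0]
wrist plant 0.59 [372.0, 190.0, 512.0, 320.0]
wrist mug 0.79 [41.0, 137.0, 143.0, 205.0]
```

Run:
```python
import cv2,numpy as np
a=cv2.imread('pics/a.png')[110:290,130:440];b=cv2.imread('pics/b.png')[110:350,130:360];c=cv2.imread('pics/c.png')
a=cv2.resize(a,None,fx=1.29,fy=1.29); b=cv2.resize(b,None,fx=1.74,fy=1.74)
H=np.zeros((600,800,3),np.uint8); H[:a.shape[0],:a.shape[1]]=a; H[:b.shape[0],400:400+b.shape[1]]=b[:,:400]
c=cv2.resize(c,None,fx=.78,fy=.78);H[600-c.shape[0]:,:c.shape[1]]=c
cv2.imwrite('pics/m.png',H)
```

```text
(no output)
```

View pics/m.png

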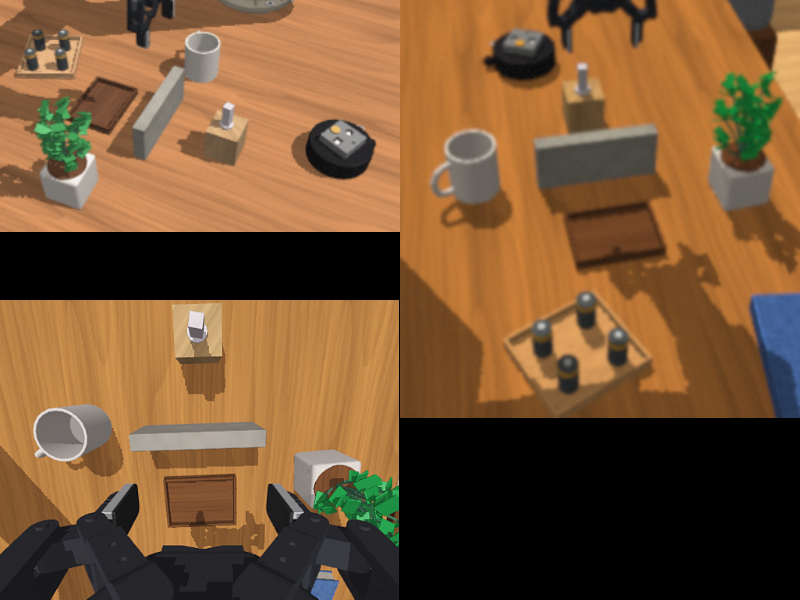

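Run:
```python
from h import *
for c in ['side','scene','wrist']:
    i=imaging.camera_info(c)
    imaging.read_camera(c)
    for q,zt,zb in [('cell0',.05,.005),('clock',.04,0),('stand',.07,0),('stylus',.115,.07),('tray',.017,0),('slab',.085,0),('plant',.21,0),('mug',.085,0)]:
        for r in spotter.spot_in(c,q)[:4]:
            if r['conf']<.4: continue
            l,t,rr,b=r['extent'];u=(l+rr)/2;v=(t+b)/2
            print(c,q,round(r['conf'],2),at_z(i,u,v,(zt+zb)/2)[:2].round(3))
```

```text
side cell0 0.76 [ 0.505 -0.285]
side cell0 0.59 [ 0.538 -0.341]
side cell0 0.5 [ 0.472 -0.369]
side clock 0.67 [0.483 0.338]
side stand 0.75 [0.565 0.136]
side tray 0.75 [ 0.566 -0.146]
side slab 0.94 [0.569 0.004]
side plant 0.68 [ 0.776 -0.075]
side mug 0.83 [0.363 0.011]
scene cell0 0.7 [ 0.504 -0.271]
scene cell0 0.61 [ 0.474 -0.365]
scene cell0 0.55 [ 0.448 -0.311]
scene cell0 0.44 [ 0.529 -0.342]
scene clock 0.97 [0.492 0.346]
scene stand 0.86 [0.576 0.149]
scene stylus 0.69 [0.568 0.143]
scene tray 0.64 [ 0.579 -0.13 ]
scene tray 0.4 [ 0.334 -0.002]
scene slab 0.58 [0.575 0.001]
scene plant 0.85 [ 0.779 -0.064]
scene plant 0.73 [ 0.547 -0.294]
scene mug 0.95 [0.379 0.009]
wrist clock 0.53 [ 0.354 -0.003]
wrist stand 0.72 [0.569 0.147]
wrist stylus 0.62 [0.57 0.14]
wrist tray 0.66 [ 0.57  -0.135]
wrist slab 0.74 [0.566 0.   ]
wrist plant 0.66 [ 0.775 -0.076]
wrist mug 0.6 [0.367 0.003]
```

Call:
{"name": "play_rows", "arguments": {
  "moves": [
    {"claw":5.0,"delta_pos":[-30,-8.4,0],"twist":0},
    {"claw":5.0,"delta_pos":[-30,-8.4,0],"twist":0},
    {"claw":5.0,"delta_pos":[-30,-8.4,0],"twist":0},
    {"claw":5.0,"delta_pos":[-30,-8.4,0],"twist":0},
    {"claw":5.0,"delta_pos":[-30,-8.4,0],"twist":0},
    {"claw":5.0,"delta_pos":[-30,-8.4,0],"twist":0},
    {"claw":5.0,"delta_pos":[-30,-8.4,0],"twist":0}
  ],
  "force": 40
}}

```text
clock: 3.72
tcp_pos: [0.4908, -0.3, 0.2311]
orientation: [-0.0, 0.707, 0.707, 0.0]
wrist_force: [-0.1, -0.2, -0.2]
finger_gap: 0.05
```

Run:
```python
from h import *
s=get_state();print(s['tcp_pos'],s['orientation'],s['finger_gap'],s['clock'])
im,i=snap('wrist','d')
for q in ['cell0','tray']:
    for r in spotter.spot_in('wrist',q)[:5]: print(q,round(r['conf'],2),np.round(r['extent']).tolist())
```

```text
[ 0.49078293 -0.30000088  0.23114406] [-3.19428074e-04  7.07461555e-01  7.06751732e-01  1.87225491e-04] 0.049953008030760825 3.725
cell0 0.95 [263.0, 146.0, 283.0, 169.0]
cell0 0.94 [213.0, 170.0, 237.0, 196.0]
cell0 0.9 [235.0, 211.0, 257.0, 239.0]
cell0 0.75 [284.0, 190.0, 308.0, 218.0]
tray 0.89 [270.0, 0.0, 388.0, 80.0]
```

View pics/d.png

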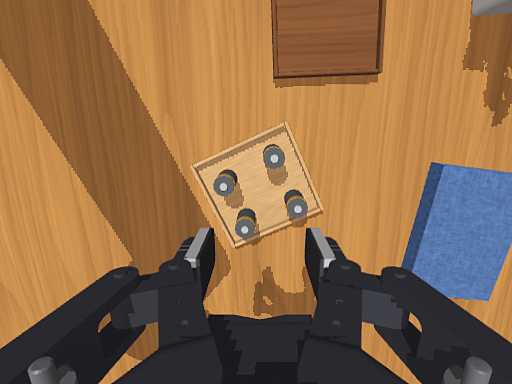

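The wrist view shows the four cells' nubs at about (274,158), (223,187), (244,230), (297,209), with the tray at the top (x 272–383, lower edge at row 75).

Run:
```python
from h import *
i=imaging.camera_info('wrist')
for u,v in [(274,158),(223,187),(244,230),(297,209)]: 
    p=at_z(i,u,v,.055);print(p.round(4), toolmove(p).round(2), toolmove([p[0],p[1],.024]).round(2))
for u,v in [(274,78),(382,72)]: print('tray',at_z(i,u,v,.017).round(4))
```

```text
[ 0.5082 -0.2772  0.055 ] [ 2.13  1.67 17.65] [ 2.13  1.67 20.75]
[ 0.4477 -0.3121  0.055 ] [-1.34 -4.38 17.64] [-1.34 -4.38 20.74]
[ 0.4722 -0.3674  0.055 ] [-6.88 -1.95 17.64] [-6.88 -1.95 20.74]
[ 0.5373 -0.3396  0.055 ] [-4.11  4.57 17.64] [-4.11  4.57 20.74]
tray [ 0.5087 -0.1853  0.017 ]
tray [ 0.6394 -0.1776  0.017 ]
```

Call:
{"name": "play_rows", "arguments": {
  "moves": [
    {"claw":5.0,"delta_pos":[2.1,1.7,5],"twist":0},
    {"claw":5.0,"delta_pos":[2.1,1.7,10],"twist":0},
    {"claw":5.0,"delta_pos":[2.1,1.7,15],"twist":0},
    {"claw":5.0,"delta_pos":[2.1,1.7,18],"twist":0},
    {"claw":5.0,"delta_pos":[2.1,1.7,20.7],"twist":0},
    {"claw":5.0,"delta_pos":[2.1,1.7,20.7],"twist":0},
    {"claw":1.8,"delta_pos":[2.1,1.7,20.7],"twist":0},
    {"claw":1.8,"delta_pos":[2.1,1.7,20.7],"twist":0},
    {"claw":1.8,"delta_pos":[2.1,1.7,20.7],"twist":0},
    {"claw":1.8,"delta_pos":[2.1,1.7,20.7],"twist":0},
    {"claw":1.8,"delta_pos":[2.1,1.7,20.7],"twist":0}
  ],
  "force": 40
}}

```text
clock: 5.25
tcp_pos: [0.5092, -0.2795, 0.026]
orientation: [0.001, 0.707, 0.707, 0.001]
wrist_force: [-0.2, 1.2, 6.7]
finger_gap: 0.0246
```

Call:
{"name": "play_rows", "arguments": {
  "moves": [
    {"claw":1.8,"delta_pos":[0,0,-2.5],"twist":0},
    {"claw":1.8,"delta_pos":[0,0,-5],"twist":0},
    {"claw":1.8,"delta_pos":[4,1,-5],"twist":0},
    {"claw":1.8,"delta_pos":[8,2,-5],"twist":0},
    {"claw":1.8,"delta_pos":[12,3,-5],"twist":0},
    {"claw":1.8,"delta_pos":[14.8,3.7,-5],"twist":0},
    {"claw":1.8,"delta_pos":[14.8,3.7,-5],"twist":0}
  ]
}}

```text
clock: 6.12
tcp_pos: [0.5453, -0.1293, 0.0746]
orientation: [0.0, 0.706, 0.708, 0.0]
wrist_force: [-0.6, 0.0, -0.7]
finger_gap: 0.0249
```

Run:
```python
from h import *
s=get_state();print(s['tcp_pos'],s['orientation'],s['finger_gap'],s['clock'],s['wrist_force'])
im,i=snap('wrist','e'); sd,j=snap('side')
cv2.imwrite('pics/e.png',np.hstack([im[:,90:430],cv2.resize(sd[180:350,170:310],(316,384))])[:,:,::-1])
```

```text
[ 0.54525613 -0.12928187  0.07455018] [6.87292228e-05 7.06009566e-01 7.08202291e-01 5.77032835e-05] 0.02487703103305174 6.125 [-0.56252464  0.03774199 -0.74537333]
```

View pics/e.png

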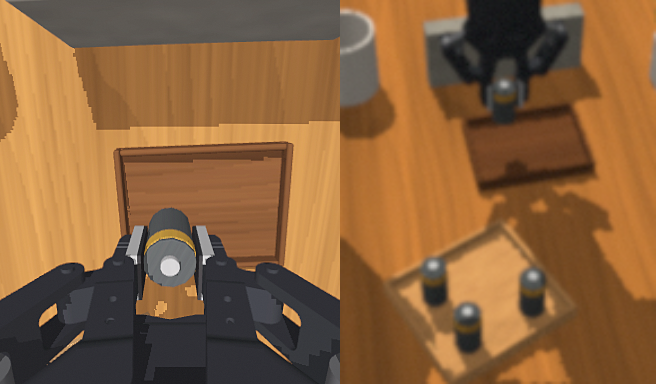

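Call:
{"name": "play_rows", "arguments": {
  "moves": [
    {"claw":1.8,"delta_pos":[0,0,2.5],"twist":0},
    {"claw":1.8,"delta_pos":[0,0,4],"twist":0},
    {"claw":1.8,"delta_pos":[0,0,4.8],"twist":0},
    {"claw":1.8,"delta_pos":[0,0,4.8],"twist":0},
    {"claw":1.8,"delta_pos":[0,0,4.8],"twist":0},
    {"claw":4.5,"delta_pos":[0,0,4.8],"twist":0},
    {"claw":4.5,"delta_pos":[0,0,4.8],"twist":0},
    {"claw":4.5,"delta_pos":[0,0,4.8],"twist":0},
    {"claw":4.5,"delta_pos":[0,0,2],"twist":0},
    {"claw":4.5,"delta_pos":[0,0,-2],"twist":0},
    {"claw":4.5,"delta_pos":[0,0,-5],"twist":0},
    {"claw":4.5,"delta_pos":[0,0,-5],"twist":0}
  ]
}}

```text
clock: 7.72
tcp_pos: [0.547, -0.1317, 0.1271]
orientation: [0.003, 0.707, 0.707, 0.001]
wrist_force: [-0.6, 0.1, -0.0]
finger_gap: 0.0448
```

Run:
```python
from h import *
s=get_state();print(s['tcp_pos'],s['finger_gap'],s['clock'],s['wrist_force'])
print(toolmove([.5373,-.3396,.124]), toolmove([.5373,-.3396,.024]))
snap('wrist','f');i=imaging.camera_info('wrist')
for r in spotter.spot_in('wrist','cell0')[:5]: print(round(r['conf'],2),np.round(r['extent']).tolist())
snap('side')
j=imaging.camera_info('side')
for r in spotter.spot_in('side','cell0')[:5]:
    l,t,rr,b=r['extent']; print(round(r['conf'],2),np.round(r['extent']).tolist(),at_z(j,(l+rr)/2,(t+b)/2,.028).round(3))
print(proj(i,[.545,-.13,.055]))
```

```text
[ 0.54701321 -0.13172255  0.12711168] 0.044771486273179034 7.725 [-0.62627299  0.07010596 -0.00830063]
[-20.78695026  -0.97538151   0.34925738] [-20.76612482  -1.02875146  10.34909328]
0.88 [243.0, 175.0, 273.0, 216.0]
0.56 [215.0, 133.0, 358.0, 242.0]
0.77 [235.0, 230.0, 250.0, 252.0] [ 0.542 -0.138  0.028]
0.76 [220.0, 313.0, 235.0, 338.0] [ 0.472 -0.37   0.028]
0.75 [250.0, 298.0, 259.0, 317.0] [ 0.536 -0.337  0.028]
0.53 [206.0, 297.0, 218.0, 316.0] [ 0.446 -0.318  0.028]
0.46 [208.0, 184.0, 276.0, 216.0] [0.567 0.015 0.028]
[258.42207661 201.31359045]
```

Call:
{"name": "play_rows", "arguments": {
  "moves": [
    {"claw":4.8,"delta_pos":[-5,-0.2,0],"twist":0},
    {"claw":4.8,"delta_pos":[-10,-0.4,0],"twist":0},
    {"claw":4.8,"delta_pos":[-15,-0.6,0],"twist":0},
    {"claw":4.8,"delta_pos":[-20.8,-0.8,0],"twist":0},
    {"claw":4.8,"delta_pos":[-20.8,-0.8,0],"twist":0},
    {"claw":4.8,"delta_pos":[-20.8,-0.8,0],"twist":0},
    {"claw":4.8,"delta_pos":[-20.8,-0.8,0],"twist":0}
  ]
}}

```text
clock: 8.8
tcp_pos: [0.5368, -0.3374, 0.1236]
orientation: [-0.001, 0.707, 0.708, 0.0]
wrist_force: [0.3, 0.4, -0.0]
finger_gap: 0.0477
```

Run:
```python
from h import *
s=get_state();print(s['tcp_pos'],s['finger_gap'],s['clock'],s['wrist_force'])
im,i=snap('wrist')
for r in spotter.spot_in('wrist','cell0')[:5]: print(round(r['conf'],2),np.round(r['extent']).tolist())
print(toolmove([.5373,-.3396,.024]), proj(i,[.5373,-.3396,.055]))
# nub: bright blob near projection
u,v=proj(i,[.5373,-.3396,.055]).astype(int); cv2.imwrite('pics/g.png',cv2.resize(im[v-50:v+50,u-60:u+60],None,fx=4,fy=4)[:,:,::-1])
```

```text
[ 0.53682015 -0.33741635  0.12364338] 0.047716564774736306 8.8 [ 0.2816084   0.37089765 -0.0494333 ]
0.82 [245.0, 180.0, 276.0, 222.0]
0.71 [133.0, 151.0, 178.0, 187.0]
0.66 [166.0, 208.0, 208.0, 249.0]
[-0.21313507  0.01287898 10.02192828] [260.45454923 206.26607408]
```

View pics/g.png

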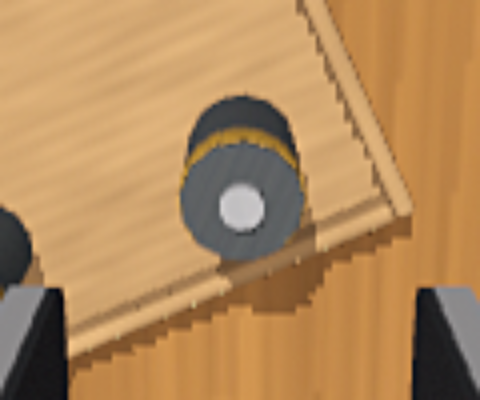

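Call:
{"name": "play_rows", "arguments": {
  "moves": [
    {"claw":4.8,"delta_pos":[-0.3,0,4],"twist":0},
    {"claw":4.8,"delta_pos":[-0.3,0,8],"twist":0},
    {"claw":4.8,"delta_pos":[-0.3,0,9.9],"twist":0},
    {"claw":4.8,"delta_pos":[-0.3,0,9.9],"twist":0},
    {"claw":1.8,"delta_pos":[-0.3,0,9.9],"twist":0},
    {"claw":1.8,"delta_pos":[-0.3,0,9.9],"twist":0},
    {"claw":1.8,"delta_pos":[-0.3,0,9.9],"twist":0},
    {"claw":1.8,"delta_pos":[-0.3,0,9.9],"twist":0},
    {"claw":1.8,"delta_pos":[-0.3,0,9.9],"twist":0}
  ]
}}

```text
clock: 10.02
tcp_pos: [0.5381, -0.3426, 0.027]
orientation: [0.001, 0.707, 0.707, 0.0]
wrist_force: [0.4, 2.0, 6.7]
finger_gap: 0.0245
```

Call:
{"name": "play_rows", "arguments": {
  "moves": [
    {"claw":1.8,"delta_pos":[0,0,-3],"twist":0},
    {"claw":1.8,"delta_pos":[0,0,-7],"twist":0},
    {"claw":1.8,"delta_pos":[5,1.6,-7],"twist":0},
    {"claw":1.8,"delta_pos":[10,3.2,-7],"twist":0},
    {"claw":1.8,"delta_pos":[15,5,-7],"twist":0},
    {"claw":1.8,"delta_pos":[21,6.7,-7],"twist":0},
    {"claw":1.8,"delta_pos":[21,6.7,-7],"twist":0},
    {"claw":1.8,"delta_pos":[21,6.7,-7],"twist":0}
  ]
}}

```text
clock: 11.02
tcp_pos: [0.604, -0.1319, 0.0953]
orientation: [0.0, 0.707, 0.707, -0.0]
wrist_force: [-0.2, 0.2, 0.4]
finger_gap: 0.0247
```

Run:
```python
from h import *
s=get_state();print(s['tcp_pos'],s['finger_gap'],s['clock'],s['wrist_force'])
print(toolmove([.604,-.131,.026]))
snap('side');j=imaging.camera_info('side')
for r in spotter.spot_in('side','cell0')[:6]:
    l,t,rr,b=r['extent']; print(round(r['conf'],2),np.round(r['extent']).tolist(),at_z(j,(l+rr)/2,(t+b)/2,.028).round(3))
```

```text
[ 0.6040164  -0.13192558  0.09531032] 0.024711657959121166 11.025 [-0.22369699  0.19922241  0.36817041]
[ 9.65057759e-02 -7.09985180e-04  6.93097822e+00]
0.68 [261.0, 208.0, 270.0, 228.0] [ 0.616 -0.065  0.028]
0.62 [232.0, 148.0, 236.0, 166.0] [0.576 0.224 0.028]
0.61 [224.0, 313.0, 233.0, 338.0] [ 0.474 -0.371  0.028]
0.56 [206.0, 297.0, 220.0, 314.0] [ 0.448 -0.316  0.028]
0.53 [235.0, 231.0, 250.0, 253.0] [ 0.541 -0.141  0.028]
```

Call:
{"name": "play_rows", "arguments": {
  "moves": [
    {"claw":1.8,"delta_pos":[0,0,3],"twist":0},
    {"claw":1.8,"delta_pos":[0,0,5.5],"twist":0},
    {"claw":1.8,"delta_pos":[0,0,6.8],"twist":0},
    {"claw":1.8,"delta_pos":[0,0,6.8],"twist":0},
    {"claw":1.8,"delta_pos":[0,0,6.8],"twist":0},
    {"claw":4.5,"delta_pos":[0,0,6.8],"twist":0},
    {"claw":4.5,"delta_pos":[0,0,6.8],"twist":0},
    {"claw":4.5,"delta_pos":[0,0,6.8],"twist":0},
    {"claw":4.5,"delta_pos":[0,0,4],"twist":0},
    {"claw":4.5,"delta_pos":[0,0,-1],"twist":0},
    {"claw":4.5,"delta_pos":[0,0,-6],"twist":0},
    {"claw":4.5,"delta_pos":[0,0,-11],"twist":0}
  ]
}}

```text
clock: 12.62
tcp_pos: [0.6039, -0.1318, 0.207]
orientation: [0.0, 0.707, 0.707, 0.0]
wrist_force: [0.8, -0.2, 0.3]
finger_gap: 0.0449
```

Run:
```python
from h import *
s=get_state();print(s['tcp_pos'],s['finger_gap'],s['clock'],s['wrist_force'])
im,i=snap('wrist'); sd,j=snap('side')
for r in spotter.spot_in('side','cell0')[:6]:
    l,t,rr,b=r['extent']; print(round(r['conf'],2),np.round(r['extent']).tolist(),at_z(j,(l+rr)/2,(t+b)/2,.028).round(3))
cv2.imwrite('pics/k.png',np.hstack([im[:,90:430],cv2.resize(sd[180:350,170:310],(316,384))])[:,:,::-1])
print(toolmove([.57,.10,.24]))
```

```text
[ 0.60392258 -0.13183676  0.20702683] 0.04488183752386156 12.625 [ 0.80309126 -0.24674009  0.30220655]
0.75 [262.0, 227.0, 270.0, 246.0] [ 0.603 -0.133  0.028]
0.63 [220.0, 313.0, 233.0, 339.0] [ 0.47  -0.372  0.028]
0.48 [205.0, 297.0, 219.0, 316.0] [ 0.445 -0.319  0.028]
0.44 [235.0, 228.0, 251.0, 248.0] [ 0.545 -0.129  0.028]
[23.25309288 -3.57963489 -3.16607918]
```

View pics/k.png

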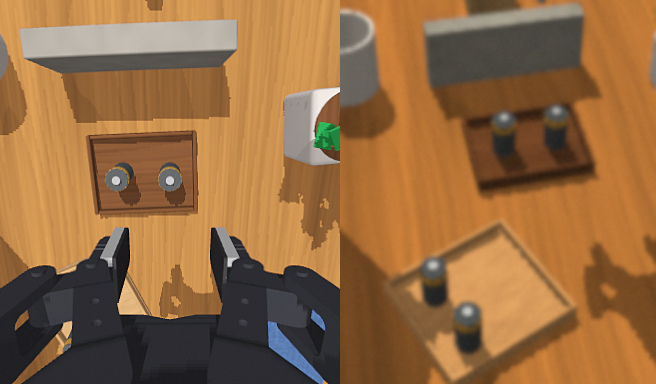

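Picture: two cells stand upright in the tray (nubs at 116,181 and 170,181 in the left crop), two remain in the caddy. On to the stylus.

Call:
{"name": "play_rows", "arguments": {
  "moves": [
    {"claw":4.5,"delta_pos":[5,-0.8,-3.3],"twist":0},
    {"claw":4.5,"delta_pos":[10,-1.6,-3.3],"twist":0},
    {"claw":4.5,"delta_pos":[15,-2.4,-3.3],"twist":0},
    {"claw":4.5,"delta_pos":[20,-3.2,-3.3],"twist":0},
    {"claw":4.5,"delta_pos":[23.2,-3.5,-3.3],"twist":0},
    {"claw":4.5,"delta_pos":[23.2,-3.5,-3.3],"twist":0},
    {"claw":4.5,"delta_pos":[23.2,-3.5,-3.3],"twist":0}
  ]
}}

```text
clock: 13.65
tcp_pos: [0.5687, 0.0997, 0.2373]
orientation: [-0.0, 0.707, 0.707, -0.001]
wrist_force: [1.1, -0.4, -0.3]
finger_gap: 0.045
```

Run:
```python
from h import *
s=get_state();print(s['tcp_pos'],s['finger_gap'],s['clock'],s['wrist_force'])
im,i=snap('wrist')
for q in ['stylus','stand','clock']:
    for r in spotter.spot_in('wrist',q)[:3]: print(q,round(r['conf'],2),np.round(r['extent']).tolist())
cv2.imwrite('pics/s.png',cv2.resize(im[60:260,160:360],None,fx=3,fy=3)[:,:,::-1])
print(proj(i,[.57,.142,.115]))
sd,j=snap('side'); sc,_=snap('scene')
```

```text
[0.5686816  0.09965103 0.23728403] 0.04502974520911518 13.65 [ 1.12652752 -0.42864221 -0.34541091]
stylus 0.69 [246.0, 131.0, 272.0, 157.0]
stand 0.6 [231.0, 113.0, 287.0, 168.0]
clock 0.68 [152.0, 0.0, 229.0, 20.0]
[261.28237647 144.03378112]
```

View pics/s.png

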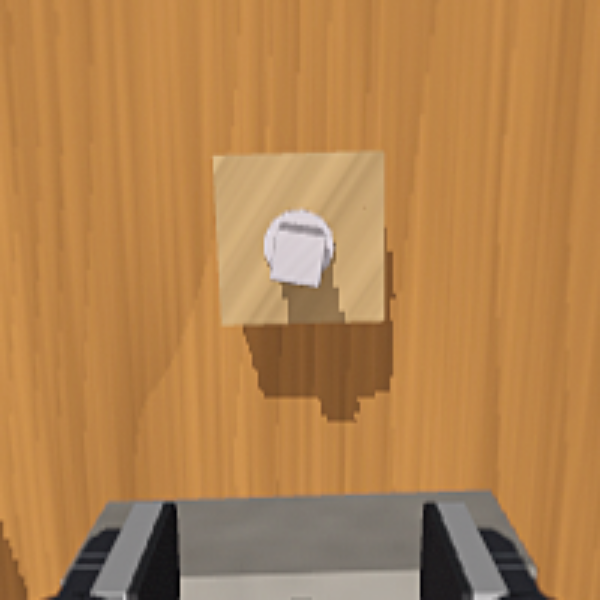

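Run:
```python
from h import *
i=imaging.camera_info('wrist')
f=lambda u,v,z: at_z(i,u/3+160,v/3+60,z)
c=[f(*p,.12) for p in [(277,230),(326,236),(321,287),(269,279)]]
print('handle',np.mean(c,0).round(4)); 
for a,b in [(0,1),(3,2),(0,3),(1,2)]:
    d=c[b]-c[a]; print(np.degrees(np.arctan2(d[1],d[0])).round(1),np.linalg.norm(d).round(4))
print('shoulder',f(299,243.5,.075).round(4))
s=[f(*p,.07) for p in [(213,156),(385,152),(386,323),(220,326)]];print('stand',np.mean(s,0).round(4))
for q in s: print(q.round(4))
p=np.mean(c,0);print(toolmove([p[0],p[1],.086]))
```

```text
handle [0.569  0.1399 0.12  ]
-6.9 0.0153
-8.8 0.0166
-99.9 0.0154
-95.3 0.0159
shoulder [0.5693 0.1408 0.075 ]
stand [0.57   0.1411 0.07  ]
[0.5382 0.1717 0.07  ]
[0.6004 0.173  0.07  ]
[0.6024 0.1104 0.07  ]
[0.5391 0.1093 0.07  ]
[ 4.08897304 -0.02555937 15.22060747]
```

Call:
{"name": "play_rows", "arguments": {
  "moves": [
    {"claw":4.5,"delta_pos":[4.1,0,0],"twist":8},
    {"claw":4.5,"delta_pos":[4.1,0,0],"twist":8},
    {"claw":4.5,"delta_pos":[4.1,0,5],"twist":8},
    {"claw":4.5,"delta_pos":[4.1,0,10],"twist":8},
    {"claw":4.5,"delta_pos":[4.1,0,13],"twist":8},
    {"claw":4.5,"delta_pos":[4.1,0,15.1],"twist":8},
    {"claw":4.5,"delta_pos":[4.1,0,15.1],"twist":8},
    {"claw":1.0,"delta_pos":[4.1,0,15.1],"twist":8},
    {"claw":1.0,"delta_pos":[4.1,0,15.1],"twist":8},
    {"claw":1.0,"delta_pos":[4.1,0,15.1],"twist":8},
    {"claw":1.0,"delta_pos":[4.1,0,15.1],"twist":8},
    {"claw":1.0,"delta_pos":[4.1,0,15.1],"twist":8}
  ],
  "force": 60
}}

```text
clock: 15.45
tcp_pos: [0.5701, 0.1409, 0.0888]
orientation: [0.001, 0.755, 0.656, 0.001]
wrist_force: [-0.6, -1.5, 5.9]
finger_gap: 0.015
```

Run:
```python
from h import *
s=get_state();print({k:np.round(v,4).tolist() for k,v in s.items()})
im,i=snap('scene')
for r in spotter.spot_in('scene','clock')[:2]: print(r)
```

```text
{'clock': 15.45, 'joint_pos': [0.1059, 0.4127, -0.1694, 0.9859, -0.0005, 1.8163], 'qvel': [-0.0008, -0.0015, -0.0016, -0.0011, 0.0005, 0.0004], 'tau': [0.5675, -47.3707, 25.2125, -0.2286, 0.3166, -0.0022], 'tcp_pos': [0.5701, 0.1409, 0.0888], 'orientation': [0.001, 0.7547, 0.6561, 0.001], 'wrist_force': [-0.6165, -1.5018, 5.9201], 'ft_torque': [-0.2206, 0.067, 0.0345], 'finger_gap': 0.015}
{'extent': [366.3, 203.5, 421.1, 249.7], 'conf': 0.68}
```

Call:
{"name": "play_rows", "arguments": {
  "moves": [
    {"claw":1.0,"delta_pos":[0,0,-2],"twist":0},
    {"claw":1.0,"delta_pos":[0,0,-6],"twist":0},
    {"claw":1.0,"delta_pos":[0,0,-10],"twist":0},
    {"claw":1.0,"delta_pos":[0,0,-14],"twist":0},
    {"claw":1.0,"delta_pos":[3,-2.7,-14],"twist":0},
    {"claw":1.0,"delta_pos":[6,-5.4,-14],"twist":0},
    {"claw":1.0,"delta_pos":[9,-8,-14],"twist":0},
    {"claw":1.0,"delta_pos":[11,-10,-14],"twist":0},
    {"claw":1.0,"delta_pos":[11,-10,-14],"twist":0},
    {"claw":1.0,"delta_pos":[11,-10,-14],"twist":0},
    {"claw":1.0,"delta_pos":[11,-10,-14],"twist":0}
  ]
}}

```text
clock: 16.92
tcp_pos: [0.4859, 0.2631, 0.2272]
orientation: [0.0, 0.755, 0.656, 0.0]
wrist_force: [0.3, 0.2, -0.4]
finger_gap: 0.015
```

Run:
```python
from h import *
s=get_state();print(s['tcp_pos'],s['orientation'],s['finger_gap'],s['clock'],s['wrist_force'])
im,i=snap('wrist','n')
for q in ['clock','reset_top','stylus']:
    for r in spotter.spot_in('wrist',q)[:3]: print(q,round(r['conf'],2),np.round(r['extent']).tolist())
T=np.linalg.inv(np.array(i['world_to_cam']));print(T.round(3).tolist())
cv2.imwrite('pics/n.png',cv2.resize(im[50:350,100:420],None,fx=2,fy=2,interpolation=cv2.INTER_CUBIC)[:,:,::-1])
```

```text
[0.48591893 0.26313219 0.2272289 ] [1.16739931e-04 7.55097230e-01 6.55612811e-01 2.35792938e-05] 0.015008418639898033 16.925 [ 0.33290388  0.1753571  -0.3934821 ]
reset_top 0.6 [231.0, 99.0, 242.0, 111.0]
reset_top 0.22 [186.0, 51.0, 303.0, 159.0]
[[0.99, -0.135, -0.037, 0.495], [-0.14, -0.954, -0.264, 0.329], [0.001, 0.266, -0.964, 0.37], [0.0, 0.0, 0.0, 1.0]]
```

View pics/n.png

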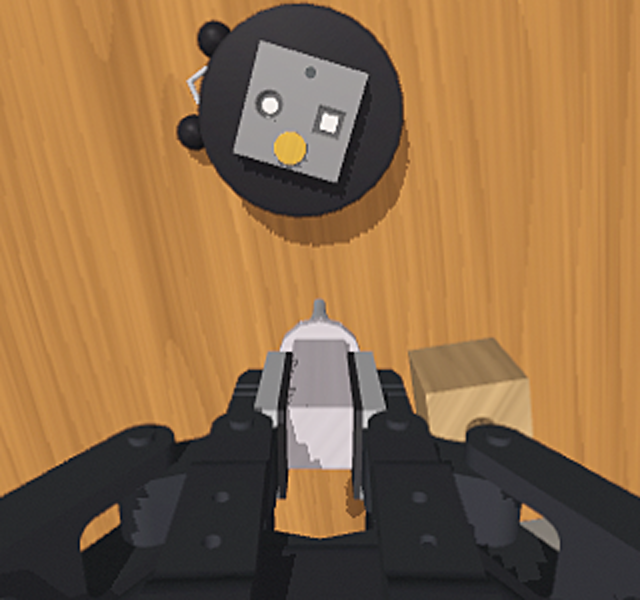

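Run:
```python
from h import *
i=imaging.camera_info('wrist')
s=get_state();t=s['tcp_pos']
print('tip px exp',proj(i,[t[0],t[1],t[2]-.0738]), 'front', proj(i,[t[0],t[1],t[2]-.0738+.014]))
p=at_z(i,235,102.6,.051);print(p, at_z(i,234.5,102,.056))
for z in (.16,): print(toolmove([p[0],p[1],z]), toolmove([p[0],p[1],.051+.0738]))
```

```text
tip px exp [259.66269085 201.63043664] front [259.68418256 206.9806728 ]
[0.47040505 0.34898012 0.051     ] [0.47035042 0.34936782 0.056     ]
[ 8.27466462 -2.71780714  6.7191265 ] [ 8.27512112 -2.71764969 10.23912647]
```

Call:
{"name": "play_rows", "arguments": {
  "moves": [
    {"claw":1.0,"delta_pos":[4,-1.3,3],"twist":0},
    {"claw":1.0,"delta_pos":[8.3,-2.7,5],"twist":0},
    {"claw":1.0,"delta_pos":[8.3,-2.7,7.7],"twist":0},
    {"claw":1.0,"delta_pos":[8.3,-2.7,7.7],"twist":0},
    {"claw":1.0,"delta_pos":[8.3,-2.7,7.7],"twist":0},
    {"claw":1.0,"delta_pos":[8.3,-2.7,7.7],"twist":0}
  ]
}}

```text
clock: 17.88
tcp_pos: [0.4713, 0.3496, 0.1518]
orientation: [0.0, 0.755, 0.656, 0.001]
wrist_force: [0.3, 0.3, 0.6]
finger_gap: 0.0147
```

Run:
```python
from h import *
s=get_state();print(s['tcp_pos'],s['orientation'],s['finger_gap'],s['clock'],s['wrist_force'])
im,i=snap('wrist'); sc,k=snap('scene'); sd,j=snap('side')
t=s['tcp_pos'];print(toolmove([.4704,.3490,.1248]))
w=cv2.resize(im[110:290,170:350],(400,400),interpolation=cv2.INTER_CUBIC)
u,v=proj(k,[t[0],t[1],.07]).astype(int); a=cv2.resize(sc[v-40:v+40,u-40:u+40],(400,400),interpolation=cv2.INTER_CUBIC)
print('wrist tip',proj(i,[t[0],t[1],t[2]-.0738]),'reset',proj(i,[.4704,.349,.056]))
cv2.imwrite('pics/o.png',np.hstack([w,a])[:,:,::-1])
```

```text
[0.47125232 0.34964884 0.15183174] [2.90558420e-04 7.55070307e-01 6.55642611e-01 1.23008167e-03] 0.014700418790310128 17.875 [0.27682682 0.32409847 0.63366468]
[-0.07589178 -0.03929697  2.65594174]
wrist tip [259.525757   201.73824725] reset [258.62208281 195.34083315]
```

View pics/o.png

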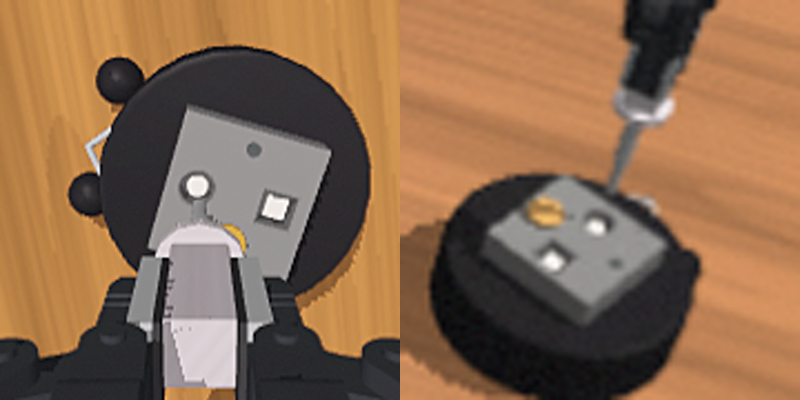

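Call:
{"name": "play_rows", "arguments": {
  "moves": [
    {"claw":1.0,"delta_pos":[0,-0.1,0.8],"twist":0},
    {"claw":1.0,"delta_pos":[0,-0.1,1.6],"twist":0},
    {"claw":1.0,"delta_pos":[0,-0.1,2.1],"twist":0},
    {"claw":1.0,"delta_pos":[0,-0.1,2.4],"twist":0},
    {"claw":1.0,"delta_pos":[0,-0.1,2.4],"twist":0},
    {"claw":1.0,"delta_pos":[0,-0.1,2.4],"twist":0}
  ]
}}

```text
clock: 18.77
tcp_pos: [0.4693, 0.35, 0.1265]
orientation: [0.0, 0.755, 0.656, 0.0]
wrist_force: [0.3, -0.9, -0.6]
finger_gap: 0.015
```

Call:
{"name": "play_rows", "arguments": {
  "moves": [
    {"claw":1.0,"delta_pos":[0,0,0.1],"twist":0},
    {"claw":1.0,"delta_pos":[0,0,0.2],"twist":0},
    {"claw":1.0,"delta_pos":[0,0,0.3],"twist":0},
    {"claw":1.0,"delta_pos":[0,0,0.3],"twist":0},
    {"claw":1.0,"delta_pos":[0,0,0.3],"twist":0}
  ]
}}

```text
clock: 19.4
tcp_pos: [0.4693, 0.35, 0.1235]
orientation: [0.0, 0.755, 0.656, 0.0]
wrist_force: [-0.3, 0.2, 1.9]
finger_gap: 0.0148
```

Call:
{"name": "play_rows", "arguments": {
  "moves": [
    {"claw":1.0,"delta_pos":[0,0,0.1],"twist":0},
    {"claw":1.0,"delta_pos":[0,0,0.2],"twist":0},
    {"claw":1.0,"delta_pos":[0,0,0.3],"twist":0},
    {"claw":1.0,"delta_pos":[0,0,0.4],"twist":0},
    {"claw":1.0,"delta_pos":[0,0,0.4],"twist":0}
  ]
}}

```text
clock: 20.02
tcp_pos: [0.4694, 0.35, 0.1196]
orientation: [0.0, 0.755, 0.656, 0.0]
wrist_force: [-0.1, -0.7, 4.1]
finger_gap: 0.015
```

Call:
{"name": "play_rows", "arguments": {
  "moves": [
    {"claw":1.0,"delta_pos":[0,0,0.1],"twist":0},
    {"claw":1.0,"delta_pos":[0,0,0.2],"twist":0},
    {"claw":1.0,"delta_pos":[0,0,0.25],"twist":0},
    {"claw":1.0,"delta_pos":[0,0,0.25],"twist":0},
    {"claw":1.0,"delta_pos":[0,0,0.25],"twist":0},
    {"claw":1.0,"delta_pos":[0,0,0.25],"twist":0}
  ]
}}

```text
clock: 20.78
tcp_pos: [0.4696, 0.3502, 0.1191]
orientation: [0.0, 0.755, 0.656, 0.001]
wrist_force: [-2.9, -1.4, 15.0]
finger_gap: 0.015
```

Call:
{"name": "play_rows", "arguments": {
  "moves": [
    {"claw":1.0,"delta_pos":[0,0,-0.5],"twist":0},
    {"claw":1.0,"delta_pos":[0,0,-2],"twist":0},
    {"claw":1.0,"delta_pos":[0,0,-5],"twist":0},
    {"claw":1.0,"delta_pos":[0,0,-9],"twist":0},
    {"claw":1.0,"delta_pos":[-4,2.6,-9],"twist":0},
    {"claw":1.0,"delta_pos":[-8,5.2,-9],"twist":0},
    {"claw":1.0,"delta_pos":[-12,8,-9],"twist":0},
    {"claw":1.0,"delta_pos":[-16,10.6,-9],"twist":0},
    {"claw":1.0,"delta_pos":[-19.3,12.9,-9],"twist":0},
    {"claw":1.0,"delta_pos":[-19.3,12.9,-9],"twist":0},
    {"claw":1.0,"delta_pos":[-19.3,12.9,-9],"twist":0},
    {"claw":1.0,"delta_pos":[-19.3,12.9,-9],"twist":0}
  ]
}}

```text
clock: 22.28
tcp_pos: [0.5694, 0.1418, 0.2068]
orientation: [-0.0, 0.754, 0.657, -0.0]
wrist_force: [-0.4, -0.6, -0.5]
finger_gap: 0.0153
```

Run:
```python
from h import *
s=get_state();t=s['tcp_pos'];print(t,s['orientation'],s['finger_gap'],s['clock'],s['wrist_force'])
im,i=snap('wrist');sc,k=snap('scene')
print(toolmove([.5698,.1409,.0888]))
print('tip',proj(i,[t[0],t[1],t[2]-.0738]),'hole',proj(i,[.57,.1411,.07]))
u,v=proj(k,[.57,.141,.1]).astype(int); a=cv2.resize(sc[v-50:v+50,u-50:u+50],(400,400),interpolation=cv2.INTER_CUBIC)
w=cv2.resize(im[110:290,170:350],(400,400),interpolation=cv2.INTER_CUBIC)
cv2.imwrite('pics/p.png',np.hstack([w,a])[:,:,::-1])
```

```text
[0.56940011 0.14183896 0.20680749] [-2.03948217e-04  7.54227884e-01  6.56612697e-01 -1.51801384e-04] 0.015340346050304045 22.275 [-0.36545346 -0.57067034 -0.51169511]
[-0.09751086  0.04158435 11.8119751 ]
tip [259.73248535 201.64130124] hole [260.34257498 184.39845182]
```

View pics/p.png

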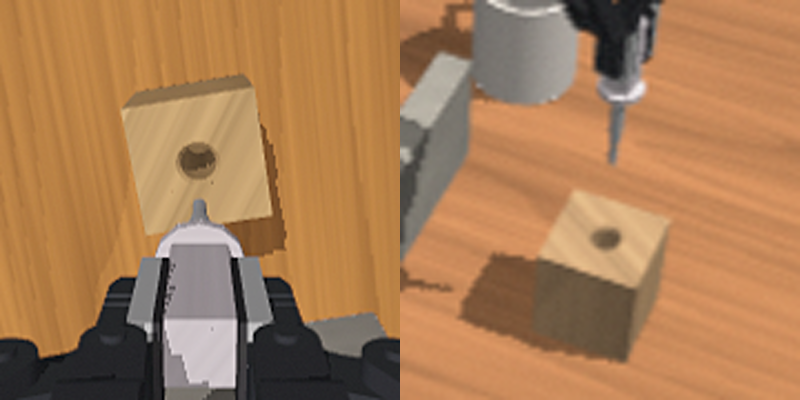

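Call:
{"name": "play_rows", "arguments": {
  "moves": [
    {"claw":1.0,"delta_pos":[0.05,0,2.5],"twist":0},
    {"claw":1.0,"delta_pos":[0.05,0,4.5],"twist":0},
    {"claw":1.0,"delta_pos":[0.05,0,5.2],"twist":0},
    {"claw":1.0,"delta_pos":[0.05,0,5.2],"twist":0},
    {"claw":1.0,"delta_pos":[0.05,0,5.2],"twist":0},
    {"claw":1.0,"delta_pos":[0.05,0,5.2],"twist":0}
  ]
}}

```text
clock: 23.12
tcp_pos: [0.5707, 0.1414, 0.1557]
orientation: [0.0, 0.755, 0.656, 0.001]
wrist_force: [0.6, 0.4, -0.9]
finger_gap: 0.0149
```

Run:
```python
from h import *
s=get_state();t=s['tcp_pos'];print(t,s['orientation'],s['clock'],s['wrist_force'])
im,i=snap('wrist');sc,k=snap('scene');sd,j=snap('side')
print('tip',proj(i,[t[0],t[1],t[2]-.0738]),'hole',proj(i,[.57,.1411,.07]))
P=[]
for m,c in ((im,i),(sc,k),(sd,j)):
    u,v=proj(c,[t[0],t[1],.075]).astype(int); r=40 if m is im else 22; print(u,v,r)
    P.append(cv2.resize(m[v-r:v+r,u-r:u+r],(266,266) if m is not im else (480,480),interpolation=cv2.INTER_CUBIC))
H=np.zeros((540,760,3),np.uint8);H[:480,:480]=P[0];H[:266,486:752]=P[1];H[270:536,486:752]=P[2]
cv2.imwrite('pics/q.png',H[:,:,::-1])
```

```text
[0.5706686  0.14143662 0.15572472] [4.78201911e-04 7.54686242e-01 6.56085348e-01 6.79984760e-04] 23.125 [ 0.61560113  0.36226661 -0.87371539]
tip [259.53217372 201.65417844] hole [258.78803844 198.0538933 ]
259 199 40
304 206 22
236 159 22
```

View pics/q.png

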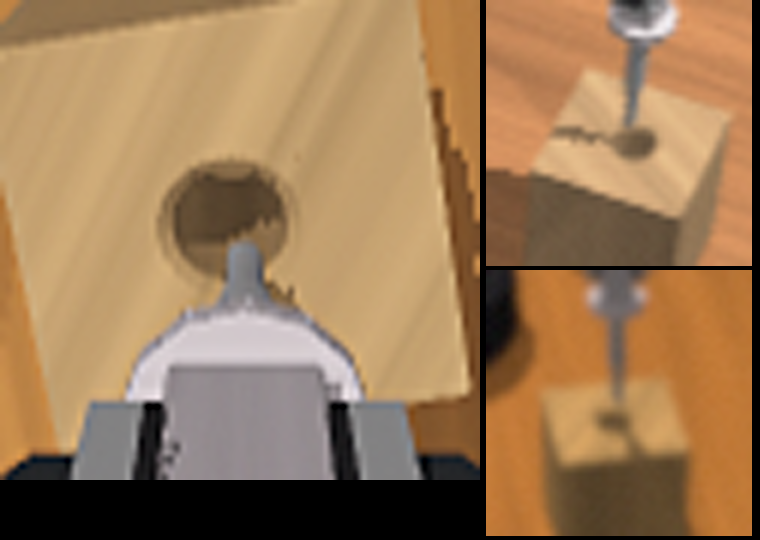

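Call:
{"name": "play_rows", "arguments": {
  "moves": [
    {"claw":1.0,"delta_pos":[0.2,-0.15,0],"twist":0},
    {"claw":1.0,"delta_pos":[0.2,-0.15,1],"twist":0},
    {"claw":1.0,"delta_pos":[0.2,-0.15,2],"twist":0},
    {"claw":1.0,"delta_pos":[0.2,-0.15,3],"twist":0},
    {"claw":1.0,"delta_pos":[0.2,-0.15,4],"twist":0},
    {"claw":1.0,"delta_pos":[0.2,-0.15,5],"twist":0},
    {"claw":1.0,"delta_pos":[0.2,-0.15,6],"twist":0},
    {"claw":1.0,"delta_pos":[0.2,-0.15,6.5],"twist":0},
    {"claw":1.0,"delta_pos":[0.2,-0.15,6.5],"twist":0},
    {"claw":1.0,"delta_pos":[0.2,-0.15,6.5],"twist":0}
  ]
}}

```text
clock: 24.52
tcp_pos: [0.5691, 0.1436, 0.0901]
orientation: [0.0, 0.755, 0.656, 0.0]
wrist_force: [0.0, -0.7, -0.5]
finger_gap: 0.0154
```

Call:
{"name": "play_rows", "arguments": {
  "moves": [
    {"claw":1.0,"delta_pos":[0,0,0.1],"twist":0},
    {"claw":1.0,"delta_pos":[0,0,0.1],"twist":0},
    {"claw":4.5,"delta_pos":[0,0,0.1],"twist":0},
    {"claw":4.5,"delta_pos":[0,0,0.1],"twist":0},
    {"claw":4.5,"delta_pos":[0,0,0.1],"twist":0},
    {"claw":4.5,"delta_pos":[0,0,0.1],"twist":0},
    {"claw":4.5,"delta_pos":[0,0,-3],"twist":0},
    {"claw":4.5,"delta_pos":[0,0,-7],"twist":0},
    {"claw":4.5,"delta_pos":[-2,0,-12],"twist":0},
    {"claw":4.5,"delta_pos":[-4,0,-15],"twist":0},
    {"claw":4.5,"delta_pos":[-4,0,-15],"twist":0},
    {"claw":4.5,"delta_pos":[-4,0,-15],"twist":0}
  ]
}}

```text
clock: 26.02
tcp_pos: [0.563, 0.1041, 0.239]
orientation: [-0.0, 0.755, 0.656, -0.0]
wrist_force: [0.4, -0.5, -0.7]
finger_gap: 0.0452
```

Run:
```python
from h import *
s=get_state();t=s['tcp_pos'];print(t,s['clock'],s['finger_gap'],s['wrist_force'])
im,i=snap('wrist');sc,k=snap('scene');sd,j=snap('side')
u,v=proj(i,[.57,.141,.07]).astype(int)
H=np.zeros((590,800,3),np.uint8)
H[:300,:300]=cv2.resize(im[v-40:v+40,u-40:u+40],(300,300),interpolation=cv2.INTER_CUBIC)
H[:280,305:795]=cv2.resize(sc[130:270,140:430],(490,280)); b=cv2.resize(sd[110:350,140:360],(266,290));H[300:,:266]=b
u,v=proj(k,[.57,.141,.09]).astype(int)
H[300:580,400:680]=cv2.resize(sc[v-35:v+35,u-35:u+35],(280,280),interpolation=cv2.INTER_CUBIC)
cv2.imwrite('pics/r.png',H[:,:,::-1])
for q,z in (('clock',.02),('slab',.0425),('mug',.0425),('cell0',.028)):
    for r in spotter.spot_in('scene',q)[:4]: l,T,rr,b=r['extent']; print(q,round(r['conf'],2),np.round(r['extent']).tolist(),at_z(k,(l+rr)/2,(T+b)/2,z)[:2].round(3))
```

```text
[0.56300957 0.10405035 0.23897752] 26.025 0.045238495897691806 [ 0.42187567 -0.46041264 -0.68288395]
clock 0.98 [365.0, 203.0, 420.0, 250.0] [0.491 0.344]
slab 0.65 [233.0, 165.0, 274.0, 233.0] [0.576 0.005]
mug 0.75 [271.0, 138.0, 301.0, 176.0] [0.388 0.014]
cell0 0.7 [208.0, 172.0, 220.0, 189.0] [ 0.548 -0.13 ]
cell0 0.7 [198.0, 183.0, 208.0, 202.0] [ 0.602 -0.129]
cell0 0.54 [154.0, 136.0, 166.0, 149.0] [ 0.476 -0.363]
```

View pics/r.png

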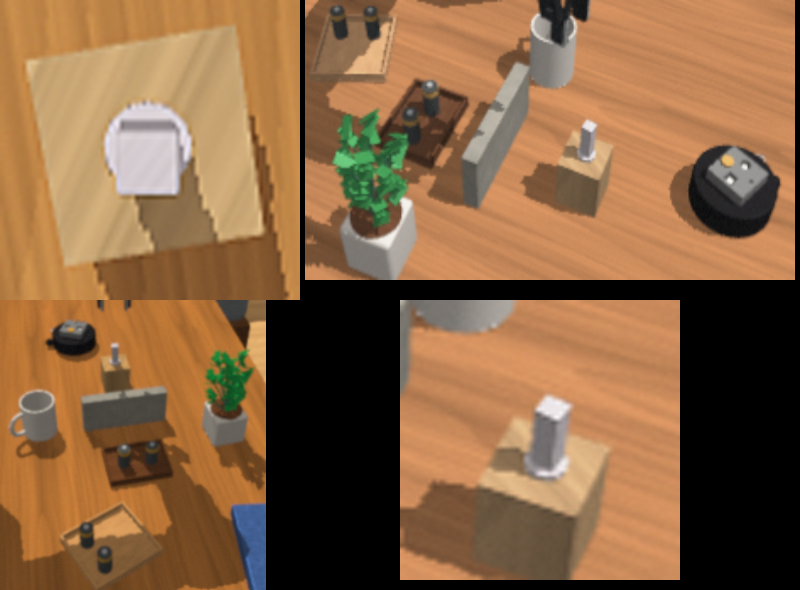

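The stylus stands upright with its shoulder centred on the stand. The cells, clock, slab, plant and mug are in place.

```bash
python3 -c "
from h import *
print(env.hand_in())"
```

```text
the job is handed in; nothing more can be done
None
```

I finished all the steps and handed the job in at about 26 s on the robot's clock; the hand-in gave no verdict.

- **Cells:** Two now stand upright in the tray, at about (0.545, -0.131) and (0.603, -0.132), both released. The other two are still in the caddy. The last detection reported only one of them, but the picture shows both in place.
- **Reset button:** I pressed it with the stylus tip until it stopped. The arm moved down about 5 mm after contact, and the wrist force rose from about 4 N to 15 N, under the 20 N limit. I held it there for about 0.4 s, then let it up. I could not read the button's position directly, so full travel is inferred from these readings.
- **Stylus:** It hangs upright in its stand, with its shoulder centred on the top. The gripper is open and well clear above it.
- **Other things:** The final camera estimates put the clock within about 2 mm of where it started. The slab reads about 4 mm off and the mug about 10 mm. The arm never went near the mug, so I put that down to detection scatter, and the pictures show nothing moved or tipped.

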